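# Draw the long plan tube out of the half-open drawer

## Robot

A 7-joint arm with a two-finger parallel gripper is mounted at the origin on the work surface. World frame = base frame: x ahead of the robot, y to its left, z up, the work surface at z = 0. Lengths are in m, angles in rad, forces in N, time in s.
With the tool pointing down it reaches from about 0.375 to 0.925 m from the base axis. Payload 3.1 kg.
Tool frame: the origin (TCP) lies midway between the tips of the shut fingers; the grasp point (between the pads) lies 19 mm behind it (env.grip_point_offset is the distance from the TCP to the grasp point, in m); z points along the fingers, y is the line along which they close (so a half turn about z gives the same grasp; the last joint's range is limited). The gripper opens to 85 mm and grips with 20 to 120 N. Pads are 22 mm wide; open, the fingers measure 114 mm over their backs; the gripper's body (76 mm by 85 mm) begins 54 mm behind the grasp point. The pads swing forward as they close: fully open they stand 13 mm farther back than shut.
Start: joints at [-1.226, 0.383, 0.044, 1.598, -0.018, 1.161, -0.05], TCP at [0.278, 0.587, 0.231] pointing down, gripper open.
Joint ranges: [-2.61, 2.61], [-0.41, 2.15], [-1.48, 1.57], [0, 2.5], [-1.57, 4.71], [0.05, 1.97], [-2.85, 2.85]. Speed limits (rad/s): [2.79, 2.79, 3.14, 3.14, 3.14, 3.14, 3.14].

## Interface

Orientations are given as a unit quaternion [x, y, z, w].
In Python, from plant import readout, imaging, sign_off, env gives the robot as it stands.
- The arm moves only by the tool servo_tool, never from a script. Its argument "commands" is a list of rows, each a list of 2 entries, a list of its own where there are three numbers: the shift along the tool's x, y, z in cm, then the turn, a rotation vector about the tool's x, y, z in degrees. A call has 1 to 12 rows; each row is the pose to reach, as a shift and turn from the pose commanded when the call began, along the tool's axes at that moment; what a row does not reach only later rows make up. A row lasts 1/8 s, in which the tool goes at most 62.5 mm and 10.7 degrees, less where a joint would pass 70% of its speed; a pose out of reach is approached as far as the arm can. A call with a gripper value outside its range is refused whole. "claw" is the opening, from 0 (shut) to 1 (fully open), set as the call begins (left out, the last holds). The fingers move at their own pace and stop on an object; the grip force is fixed at half the most. Time passes only in rows, so rows that repeat a pose let the fingers close. It gives the time, the measured TCP pose, the force, the opening and the grip force at its end, in the units of the state.
- readout.observe(): the state, without advancing time (a new reading comes with each control period).
- imaging.snapshot(name): name is "scene" or "top" or "wrist"; returns a dict with "image" (420x560x3 uint8, red, green, blue), "z_map" (420x560 float32, m along the optical axis (not along the pixel's ray), 0 where there is no reading), "K" (3x3 intrinsics, pixels), "D" ([k1, k2, p1, p2, k3] as OpenCV has them; the pictures are not rectified), "R" (3x3) and "t" (3): a world point X has camera coordinates R X + t; the wrist camera has in their place "tool_from_camera" (4x4, takes a point from camera to tool coordinates, whose origin is the TCP and whose axes are the flange's). Camera axes: x right, y down, z forward; pixel columns grow to the right and rows downward; lengths in m; the calibration is good to about 2 mm. A picture is of the moment at which its call begins: read the wrist's pose just before it.
- sign_off(): hands the job in; it is judged then, once.
The state is a dict: "clock": time; "joints": joint angles; "joint_vel": joint speeds; "joint_torque": joint torques, N m; "eef_pos": TCP position; "tool_rot": TCP orientation; "wrist_force": force on the tool from outside, world axes, zero at the start; "ft_torque": the same for the moment, N m; "gripper_width": finger opening in m; "grip_force": force on a finger pad.
Only numpy, scipy, OpenCV 4.12 (cv2) and the standard library are available. Lean on these libraries where they do the work, as an engineer would, in place of code of your own. Each camera call takes 0.05 s, during which the arm holds its last target. There are 200 camera calls.

## Task

Pull the cabinet's top drawer out to its stop; it comes out only part of the way, and the longer of the two plan tubes inside, which reaches back under the cabinet's top, is longer than the opening. Tilt that long tube up by its front end and draw it out slantwise over the drawer front without disturbing anything else: the short tube stays in the drawer and the drawer stays open. Finish still gripping the long tube, holding it motionless in the air with all of it higher than the cabinet's top and touching nothing but the gripper.

Things in the scene. Friction and masses are not known exactly. Their poses are not given: they have to be found in the camera images.
- cabinet: low grey steel desktop cabinet fixed on the table, 400 mm front to back (x), 340 wide (y), 185 high; origin in the centre of its underside, its front faces its own -x; two drawer fronts, one above the other, stand 12 mm proud of its front edge (x = -200 mm). Only the top drawer opens. The underside of its 6 mm top panel is at 179 mm, 76 mm above the drawer's floor.
- drawer (a joint): travel of the top drawer along the cabinet's -x: 0 shut, 0.225 m at its stop, starts 25 to 40 mm ajar; needs about 3 N and stays where it is left. At the stop, the opening between its front panel and the cabinet's front edge is 225 mm long.
- drawer_floor (a point): centre of the top drawer's inner floor, 103 mm above the table; the inside is 360 mm long and 312 wide, a lengthwise divider 40 mm high along the middle leaves two compartments 154 mm wide; side and back walls are 50 mm high; the front panel is 12 mm thick, its upper edge 172 mm above the table. Moves with the drawer
- drawer_handle (a point): middle of the top drawer's handle: a level steel bar 11 mm thick and 120 mm long across the drawer front, 150 mm above the table, its centre line 35 mm in front of the front panel; moves with the drawer
- long_tube: the long plan tube: brown cardboard, 28 mm thick, with white end caps 30 mm thick, 320 mm long overall, 80 to 150 g, lying lengthwise in one of the two compartments (left or right varies); origin at the middle of its axis, its own x along the axis towards the back of the drawer
- long_tube_front (a point): centre of the long tube's end face nearer the drawer front
- long_tube_rear (a point): centre of the long tube's other end face, under the cabinet's top
- short_tube: a like tube only 170 mm long, lying in the other compartment; stays in the drawer; origin at the middle of its axis
- weight_a: bystander: round brass map weight with a knob, 60 mm wide, 52 high, on the plan spread on the table; origin under its centre
- weight_b: bystander: a second such map weight; origin under its centre
- loupe: bystander: small stand magnifier, 52 mm wide, 58 high, standing on the rear half of the cabinet's top; origin under its centre
- scale_rule: bystander: wooden rule, 300 x 32 x 5 mm, lying on the table in front of the cabinet (partly below the open drawer); origin under its centre
- pencil_pot: bystander: dark steel pot of pencils, 76 mm wide, 180 high with the pencils; origin under its centre

How it is judged:
By the outcome, as a careful person would: the job done as asked, in the order asked, and still so for the second after the job is handed in, while the arm keeps its last pose, push and grip.
It also fails if it takes over 54 s, if anything falls off the work surface, if the arm or the gripper's body presses on something with over 40 N, if the wrist force passes 120 N, or if a joint passes its speed limit or range.

## Working session

There is one attempt and no reset: what is moved stays moved. The work goes in short steps, Python scripts to look and compute and a tool call to move; the robot and the scene stay as the last step left them, time stands still between calls to the robot, and variables do not carry over. Pictures are saved under pics/ and viewed, at most 10 in all, crops included, and the job is handed in when it is done.

Besides the shell and the picture viewer there is one more tool, called after "Request:" in YAML: its name, and indented under it one key for each argument. servo_tool: Moves the arm, as the interface text tells. Its arguments: {"type":"object","properties":{"commands":{"type":"array","items":{"type":"array"}},"claw":{"type":"number"}},"required":["commands"]}

```bash
mkdir -p pics; ls
cat > h.py <<'E'
import numpy as np, cv2
from scipy.spatial.transform import Rotation as Rn
from plant import readout, imaging, sign_off, env
def cloud(s, st=None):
    """HxWx3 world points (nan where none)"""
    z=s["z_map"].astype(float); h,w=z.shape
    u,v=np.meshgrid(np.arange(w),np.arange(h))
    n=cv2.undistortPoints(np.stack([u,v],-1).reshape(-1,1,2).astype(np.float64),np.array(s["K"],float),np.array(s["D"],float)).reshape(h,w,2)
    P=np.dstack([n*z[...,None],z]); P[z<=0]=np.nan
    if "R" in s: return (P-np.array(s["t"]))@np.array(s["R"])
    T=np.array(s["tool_from_camera"]); P=P@T[:3,:3].T+T[:3,3]
    return P@Rn.from_quat(st["tool_rot"]).as_matrix().T+np.array(st["eef_pos"])
def shift(p):
    """tool axes cm from current TCP to world p"""
    st=readout.observe(); return Rn.from_quat(st["tool_rot"]).as_matrix().T@(np.array(p)-st["eef_pos"])*100
E
python3 - <<'E'
from h import *
np.set_printoptions(precision=3,suppress=True)
st=readout.observe();print(st)
print(env.grip_point_offset, Rn.from_quat(st["tool_rot"]).as_matrix())
for n in("scene","top"):
    s=imaging.snapshot(n);np.save(n+".npy",cloud(s));cv2.imwrite(f"pics/{n}0.png",s["image"][...,::-1])
E
```

```text
pics
{'clock': 0.0, 'joints': array([-1.226,  0.384,  0.044,  1.6  , -0.018,  1.161, -0.05 ]), 'joint_vel': array([ 0.   , -0.   ,  0.   ,  0.001, -0.   ,  0.   , -0.001]), 'joint_torque': array([ -0.   , -43.347,   1.025, -24.951,   0.011,   0.011,  -0.   ]), 'eef_pos': array([0.278, 0.586, 0.23 ]), 'tool_rot': array([ 0.22 ,  0.976, -0.001, -0.   ]), 'wrist_force': array([-0.021, -0.221,  0.523]), 'ft_torque': array([ 0.035, -0.027,  0.017]), 'grip_force': 0.0, 'gripper_width': 0.08569871771928991}
0.0187 [[-0.904  0.428 -0.001]
 [ 0.428  0.904 -0.002]
 [-0.    -0.003 -1.   ]]
```

View pics/scene0.png

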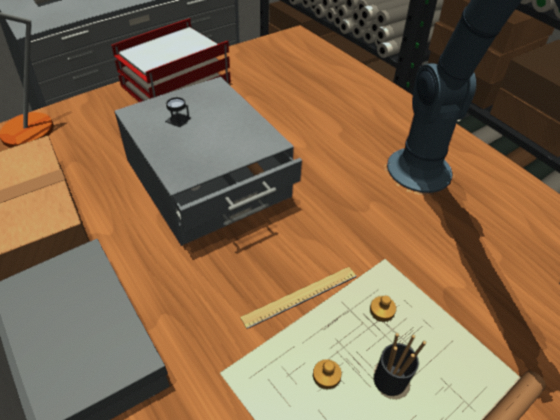

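View pics/top0.png

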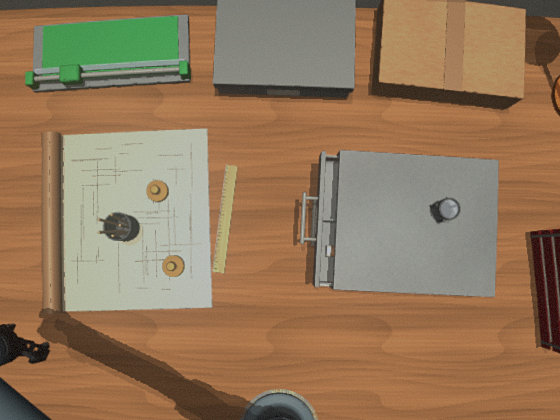

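The scene view shows the cabinet with its drawer slightly ajar, and a tube glimpsed at (255,168). In the top view the cabinet's top spans (337..498, 150..296), its front faces image left, the handle is near (304,218), and a white cap shows at (328,250). Next I'll fit the poses.

Run:
```python
from h import *
np.set_printoptions(precision=3,suppress=True)
P=np.load("top.npy");z=P[...,2]
reg=np.zeros(z.shape,bool);reg[130:320,290:520]=1
m=reg&(abs(z-.185)<.005)
q=P[m&(np.arange(560)[None]>332)][:,:2].astype(np.float32)
r=cv2.minAreaRect(q*1000);print("top",r,cv2.boxPoints(r),np.median(z[m]))
for n,(v,u) in dict(h1=(218,304),h2=(200,303),h3=(236,302),cap=(250,328),drawer=(200,332),fr=(180,322),fr2=(270,318),rule1=(170,232),rule2=(268,218),wa=(190,156),wb=(266,172),pot=(227,120),loupe=(208,447)).items(): print(n,P[v,u])
hm=reg&(abs(z-.153)<.006)&(np.arange(560)[None]<312)
print("handle",hm.sum(),P[hm].mean(0),cv2.minAreaRect((P[hm][:,:2]*1000).astype(np.float32)))
S=np.load("scene.npy")
for v,u in((168,255),(205,250),(195,265)):print(S[v,u])
```

```text
top ((562.0880737304688, -332.16925048828125), (400.2305908203125, 341.5199279785156), 87.44970703125) [[ 382.593 -524.488]
 [ 723.774 -539.685]
 [ 741.583 -139.85 ]
 [ 400.402 -124.654]] 0.1849636734366184
h1 [ 0.573 -0.057  0.151]
h2 [ 0.617 -0.053  0.162]
h3 [ 0.528 -0.052  0.152]
cap [ 0.495 -0.119  0.133]
drawer [ 0.623 -0.131  0.106]
fr [ 0.665 -0.099  0.178]
fr2 [ 0.446 -0.091  0.172]
rule1 [0.715 0.137 0.002]
rule2 [0.442 0.171 0.003]
wa [0.65  0.337 0.054]
wb [0.447 0.289 0.048]
pot [0.551 0.448 0.003]
loupe [ 0.595 -0.389  0.235]
handle 260 [ 0.573 -0.056  0.154] ((574.3983764648438, -60.50367736816406), (126.55122375488281, 27.67247772216797), 0.6487993597984314)
[ 0.494 -0.159  0.132]
[ 0.537 -0.119  0.053]
[ 0.539 -0.047  0.149]
```

Run:
```python
from h import *
print(shift([.574,-.053,.27]))
```

```text
[-54.13316212 -45.12524035  -3.88435113]
```

Request:
servo_tool:
  commands:
    - [[-5, -4, -3.9], [0, 0, -8]]
    - [[-10, -8.3, -3.9], [0, 0, -15]]
    - [[-15, -12.5, -3.9], [0, 0, -22.8]]
    - [[-20, -16.7, -3.9], [0, 0, -22.8]]
    - [[-25, -21, -3.9], [0, 0, -22.8]]
    - [[-30, -25, -3.9], [0, 0, -22.8]]
    - [[-35, -29.2, -3.9], [0, 0, -22.8]]
    - [[-40, -33.4, -3.9], [0, 0, -22.8]]
    - [[-45, -37.6, -3.9], [0, 0, -22.8]]
    - [[-50, -41.7, -3.9], [0, 0, -22.8]]
    - [[-54.1, -45.1, -3.9], [0, 0, -22.8]]
    - [[-54.1, -45.1, -3.9], [0, 0, -22.8]]
  claw: 0.35

```text
clock: 1.6
eef_pos: [0.5743, -0.0575, 0.2701]
tool_rot: [0.026, 1.0, -0.001, -0.0]
wrist_force: [-0.5, 1.3, -0.6]
gripper_width: 0.03
grip_force: 0.0
```

```bash
cat > w.py <<'E'
import sys
from h import *
np.set_printoptions(precision=3,suppress=True)
st=readout.observe();s=imaging.snapshot("wrist")
P=cloud(s,st);np.save("wrist.npy",P);cv2.imwrite(f"pics/{sys.argv[1]}.png",s["image"][...,::-1])
print(st["eef_pos"],Rn.from_quat(st["tool_rot"]).as_matrix(),st["gripper_width"],st["clock"],st["joints"],st["wrist_force"])
E
python3 w.py w1
python3 - <<'E'
from h import *
P=np.load("wrist.npy");x,y,z=P[...,0],P[...,1],P[...,2]
m=(abs(z-.155)<.006)&(y>-.075)&(y<-.03)&(x>.5)&(x<.65)
print(m.sum(),np.median(P[m],0),cv2.minAreaRect((P[m][:,:2]*1000).astype(np.float32)))
E
```

```text
[ 0.574 -0.058  0.27 ] [[-0.999  0.052 -0.   ]
 [ 0.052  0.999 -0.002]
 [ 0.    -0.002 -1.   ]] 0.03000464735189158 1.6 [-0.4    0.226  0.496  1.754 -0.112  1.191  1.646] [-0.536  1.305 -0.614]
1881 [ 0.55825434 -0.0536627   0.15530784] ((570.3546752929688, -62.056663513183594), (29.96501922607422, 128.8537139892578), 87.5093002319336)
```

View pics/w1.png

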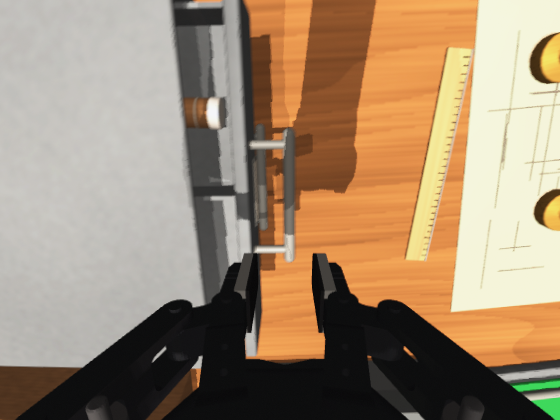

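The wrist view shows the handle bar at column 290, rows 130–260, and a brown tube with a white cap at (205,113), on the robot's side. I'll go down over the bar.

Request:
servo_tool:
  commands:
    - [[0, 0.1, 4], [0, 0, 0.4]]
    - [[0, 0.1, 8], [0, 0, 0.4]]
    - [[0, 0.1, 8], [0, 0, 0.4]]
    - [[0, 0.1, 8], [0, 0, 0.4]]

```text
clock: 2.15
eef_pos: [0.5748, -0.0506, 0.1913]
tool_rot: [0.026, 1.0, 0.0, 0.001]
wrist_force: [0.5, -0.6, -0.4]
gripper_width: 0.0303
grip_force: 0.0
```

Request:
servo_tool:
  commands:
    - [[0, -0.1, 3], [0, 0, 0]]
    - [[0, -0.1, 5], [0, 0, 0]]
    - [[0, -0.1, 6], [0, 0, 0]]
    - [[0, -0.1, 6], [0, 0, 0]]

```text
clock: 2.65
eef_pos: [0.5748, -0.0518, 0.1312]
tool_rot: [0.026, 1.0, 0.0, 0.001]
wrist_force: [0.2, 0.2, -0.5]
gripper_width: 0.0301
grip_force: 0.0
```

Request:
servo_tool:
  commands:
    - [[0, 0, 0], [0, 0, 0]]
    - [[0, 0, 0], [0, 0, 0]]
    - [[0, 0, 0], [0, 0, 0]]
    - [[0, 0, 0], [0, 0, 0]]
  claw: 0

```text
clock: 3.15
eef_pos: [0.5753, -0.0523, 0.1319]
tool_rot: [0.026, 1.0, 0.0, 0.001]
wrist_force: [-1.3, -1.4, 5.1]
gripper_width: 0.0089
grip_force: 58.7
```

Request:
servo_tool:
  commands:
    - [[0, 1, 0], [0, 0, 0]]
    - [[0, 3, 0], [0, 0, 0]]
    - [[0, 5, 0], [0, 0, 0]]
    - [[0.1, 7, 0], [0, 0, 0]]
    - [[0.1, 9, 0], [0, 0, 0]]
    - [[0.1, 11, 0], [0, 0, 0]]
    - [[0.1, 13, 0], [0, 0, 0]]
    - [[0.1, 15, 0], [0, 0, 0]]
    - [[0.1, 16.5, 0], [0, 0, 0]]
    - [[0.1, 17.5, 0], [0, 0, 0]]
    - [[0.1, 18.3, 0], [0, 0, 0]]
    - [[0.1, 18.6, 0], [0, 0, 0]]

```text
clock: 4.65
eef_pos: [0.5832, 0.134, 0.1318]
tool_rot: [0.026, 1.0, 0.0, 0.0]
wrist_force: [-3.0, -2.1, 8.8]
gripper_width: 0.0089
grip_force: 59.2
```

Request:
servo_tool:
  commands:
    - [[0, 0.3, 0], [0, 0, 0]]
    - [[0, 0.6, 0], [0, 0, 0]]
    - [[0, 0.6, 0], [0, 0, 0]]

```text
clock: 5.03
eef_pos: [0.5834, 0.1398, 0.1318]
tool_rot: [0.026, 1.0, 0.0, 0.0]
wrist_force: [-1.5, -1.7, 8.0]
gripper_width: 0.0088
grip_force: 59.1
```

Request:
servo_tool:
  commands:
    - [[0, 0.3, 0], [0, 0, 0]]
    - [[0, 0.5, 0], [0, 0, 0]]
    - [[0, 0.5, 0], [0, 0, 0]]

```text
clock: 5.4
eef_pos: [0.5834, 0.1402, 0.1318]
tool_rot: [0.027, 1.0, -0.002, -0.001]
wrist_force: [-2.8, -7.2, 10.1]
gripper_width: 0.0089
grip_force: 59.5
```

At the stop. Now I'll release and rise.

Request:
servo_tool:
  commands:
    - [[0, -0.4, 0], [0, 0, 0]]
    - [[0, -0.4, 0], [0, 0, 0]]
    - [[0, -0.4, 0], [0, 0, 0]]
    - [[0, -0.4, 0], [0, 0, 0]]
  claw: 0.35

```text
clock: 5.9
eef_pos: [0.5828, 0.1415, 0.1299]
tool_rot: [0.025, 1.0, 0.0, -0.0]
wrist_force: [-0.6, -0.4, 0.7]
gripper_width: 0.0299
grip_force: 0.2
```

Request:
servo_tool:
  commands:
    - [[0, 0, -3], [0, 0, 0]]
    - [[0, 0, -7], [0, 0, 0]]
    - [[0, -1, -13], [0, 0, 0]]
    - [[0, -6, -16], [0, 0, 0]]
    - [[0, -10, -16], [0, 0, 0]]
    - [[0, -10, -16], [0, 0, 0]]
    - [[0, -10, -16], [0, 0, 0]]

```text
clock: 6.78
eef_pos: [0.5776, 0.0419, 0.2897]
tool_rot: [0.026, 1.0, 0.0, -0.0]
wrist_force: [0.4, 0.3, 0.4]
gripper_width: 0.03
grip_force: 0.0
```

```bash
python3 w.py w2
python3 - <<'E'
from h import *
s=imaging.snapshot("top");np.save("top.npy",cloud(s));cv2.imwrite("pics/top2.png",cv2.resize(s["image"][110:320,200:480,::-1],None,fx=2.5,fy=2.5))
E
```

```text
[0.578 0.042 0.29 ] [[-0.999  0.051 -0.001]
 [ 0.051  0.999  0.001]
 [ 0.001  0.001 -1.   ]] 0.030020538078809174 6.775 [-0.559  0.213  0.482  1.724 -0.105  1.231  1.469] [0.389 0.32  0.418]
```

View pics/w2.png

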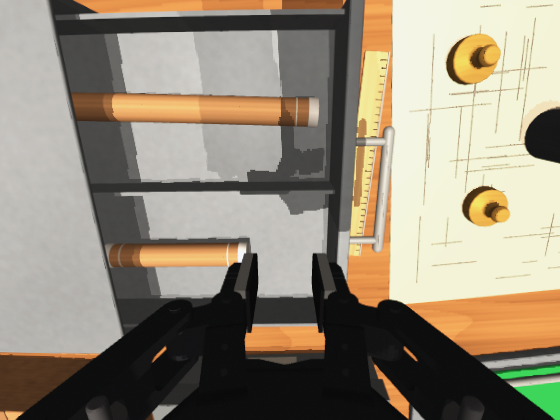

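View pics/top2.png

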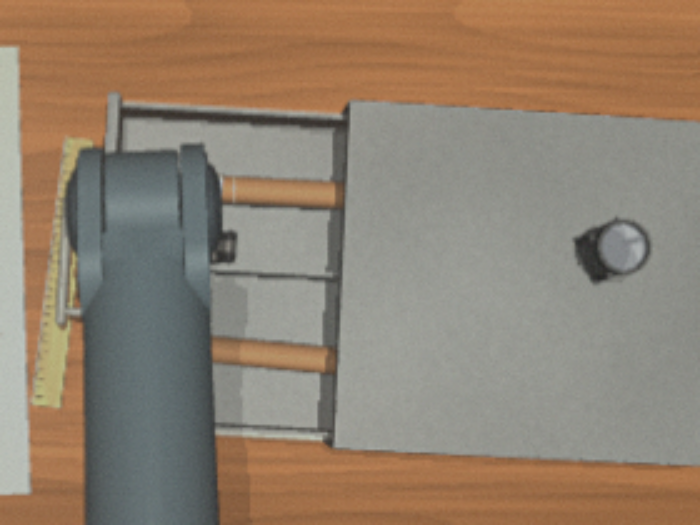

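The wrist view shows the long tube in the robot-side compartment, front cap at (318,111), running under the cabinet top at (75,107). The short tube lies at (110–245, 255). I'll measure the long tube's axis.

Run:
```python
from h import *
np.set_printoptions(precision=4,suppress=True)
P=np.load("wrist.npy");x,y,z=P[...,0],P[...,1],P[...,2]
m=np.zeros(z.shape,bool);m[85:135,70:330]=1
m&=(z>.112)&(z<.145)
q=P[m];print("z",np.percentile(q[:,2],[5,50,95,99]))
vx,vy,x0,y0=cv2.fitLine((q[:,:2]).astype(np.float32),cv2.DIST_HUBER,0,.001,.001).ravel()
print("dir",vx,vy,"at",x0,y0,"y range",np.percentile(q[:,1],[.3,99.7]))
for a in(-.1,-.06,-.03,0,.03,.06):
    k=q[abs(q[:,1]-a)<.01]
    if len(k): print(a,np.percentile(k[:,0],[2,98]),np.percentile(k[:,2],95))
w=np.zeros(z.shape,bool);w[100:170,335:365]=1;w&=(z>.165)&(z<.18)
print("panel top y",np.percentile(P[w][:,1],[2,50,98]),P[w].mean(0))
print("cab edge",[P[100,c] for c in(60,68,74,80)])
```

```text
z [0.1236 0.1311 0.1335 0.1341]
dir 0.08058284 0.9967479 at 0.48952278 -0.040721305 y range [-0.1639  0.0788]
-0.1 [0.4717 0.4984] 0.1335902826285255
-0.06 [0.4755 0.5013] 0.13343328107216834
-0.03 [0.4771 0.504 ] 0.1333222366456026
0 [0.4797 0.5066] 0.13333427462557007
0.03 [0.4821 0.5093] 0.13337573582160975
0.06 [0.4845 0.5118] 0.1334106559996716
panel top y [0.0948 0.1008 0.1077] [0.5185 0.1009 0.1722]
cab edge [array([ 0.4772, -0.1338,  0.1864]), array([ 0.4775, -0.128 ,  0.1853]), array([ 0.4742, -0.1593,  0.1321]), array([ 0.4746, -0.1533,  0.1322])]
```

Run:
```python
from h import *
print(shift([.4953,.03,.27]))
```

```text
[ 8.14845526 -1.72084699  1.95954846]
```

Request:
servo_tool:
  commands:
    - [[1, -0.2, 0], [0, 0, 10]]
    - [[2, -0.4, 0], [0, 0, 20]]
    - [[3, -0.6, 0], [0, 0, 30]]
    - [[4, -0.8, 0], [0, 0, 40]]
    - [[5, -1, 0], [0, 0, 50]]
    - [[6, -1.2, 0], [0, 0, 60]]
    - [[7, -1.5, 0], [0, 0, 70]]
    - [[8.1, -1.7, 0], [0, 0, 80]]
    - [[8.1, -1.7, 1], [0, 0, 90]]
    - [[8.1, -1.7, 2], [0, 0, 91.7]]
    - [[8.1, -1.7, 2], [0, 0, 91.7]]
    - [[8.1, -1.7, 2], [0, 0, 91.7]]
  claw: 0.7

```text
clock: 8.38
eef_pos: [0.4963, 0.0285, 0.2703]
tool_rot: [0.735, 0.678, -0.0, 0.0]
wrist_force: [-1.1, -0.5, 0.5]
gripper_width: 0.0598
grip_force: 0.0
```

```bash
python3 w.py w3
python3 - <<'E'
from h import *
np.set_printoptions(precision=4,suppress=True)
P=np.load("wrist.npy");q=P[~np.isnan(P[...,2])]
for a in(-.1,-.06,-.03,0,.03,.06):
    k=q[(abs(q[:,1]-a)<.01)&(q[:,2]>.12)&(q[:,2]<.14)&(abs(q[:,0]-.49)<.04)]
    if len(k)>20: print(a,np.percentile(k[:,0],[2,98]),np.percentile(k[:,2],95))
print(shift([.4953,.03,.106]))
E
```

```text
[0.496 0.029 0.27 ] [[ 0.079  0.997 -0.   ]
 [ 0.997 -0.079 -0.   ]
 [-0.    -0.    -1.   ]] 0.059833114020852195 8.375 [-0.703  0.045  0.585  1.935 -0.026  1.169 -0.188] [-1.115 -0.548  0.497]
-0.1 [0.4715 0.4984] 0.13342414561686558
-0.06 [0.4752 0.5011] 0.13357815777605783
-0.03 [0.4776 0.5042] 0.13356088791028436
0 [0.4798 0.5061] 0.13340748817261674
0.03 [0.4826 0.5088] 0.13335458065554517
0.06 [0.4846 0.5113] 0.13336581409149273
[ 0.1557 -0.1328 16.4441]
```

View pics/w3.png

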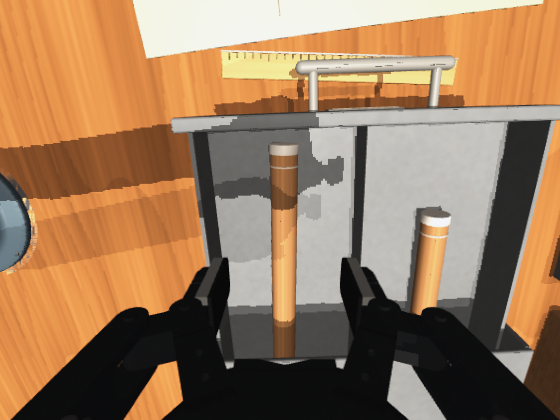

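The long tube, with its cap at (284,148), runs straight down between the fingers (gap centre about column 285). Next I'll descend and grip.

Request:
servo_tool:
  commands:
    - [[0.1, -0.1, 5], [0, 0, 0]]
    - [[0.1, -0.1, 9], [0, 0, 0]]
    - [[0.1, -0.1, 12], [0, 0, 0]]
    - [[0.1, -0.1, 14], [0, 0, 0]]
    - [[0.1, -0.1, 15.5], [0, 0, 0]]
    - [[0.1, -0.1, 16.4], [0, 0, 0]]
    - [[0.1, -0.1, 16.4], [0, 0, 0]]
    - [[0.1, -0.1, 16.4], [0, 0, 0]]

```text
clock: 9.43
eef_pos: [0.496, 0.0293, 0.107]
tool_rot: [0.735, 0.678, 0.001, 0.0]
wrist_force: [0.2, 0.3, -0.7]
gripper_width: 0.0599
grip_force: 0.0
```

Request:
servo_tool:
  commands:
    - [[0, 0, 0], [0, 0, 0]]
    - [[0, 0, 0], [0, 0, 0]]
    - [[0, 0, 0], [0, 0, 0]]
    - [[0, 0, 0], [0, 0, 0]]
    - [[0, 0, 0], [0, 0, 0]]
  claw: 0

```text
clock: 10.05
eef_pos: [0.496, 0.0294, 0.107]
tool_rot: [0.735, 0.678, 0.001, 0.0]
wrist_force: [0.3, -0.6, 5.1]
gripper_width: 0.026
grip_force: 58.9
```

Request:
servo_tool:
  commands:
    - [[0, 0, -0.3], [0, 0, 0]]
    - [[0, 0, -1.5], [0, 2.5, 0]]
    - [[0, 0, -2.6], [0, 5, 0]]
    - [[-0.1, 0, -3.8], [0, 7.5, 0]]
    - [[-0.2, 0, -5], [0, 10, 0]]
    - [[-0.4, 0, -6.2], [0, 12.5, 0]]
    - [[-0.6, 0, -7.3], [0, 15, 0]]
    - [[-0.6, 0, -7.3], [0, 15, 0]]
    - [[-0.6, 0, -7.3], [0, 15, 0]]

```text
clock: 11.18
eef_pos: [0.494, 0.0237, 0.1785]
tool_rot: [0.729, 0.672, 0.095, -0.089]
wrist_force: [-0.7, -0.5, -1.4]
gripper_width: 0.0258
grip_force: 59.0
```

```bash
python3 w.py w4
python3 - <<'E'
from h import *
s=imaging.snapshot("scene");np.save("scene.npy",cloud(s));cv2.imwrite("pics/scene4.png",cv2.resize(s["image"][70:270,90:350,::-1],None,fx=3,fy=3))
E
```

```text
[0.494 0.024 0.178] [[ 0.078  0.997  0.019]
 [ 0.963 -0.081  0.257]
 [ 0.258 -0.002 -0.966]] 0.025779480377125113 11.175 [-0.476  0.167  0.561  2.055 -0.422  0.989  0.24 ] [-0.658 -0.495 -1.355]
```

View pics/scene4.png

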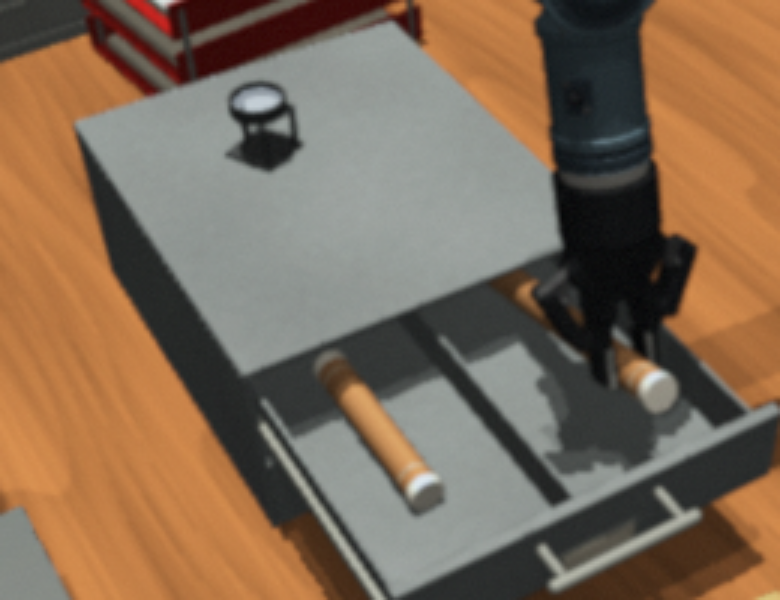

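View pics/w4.png

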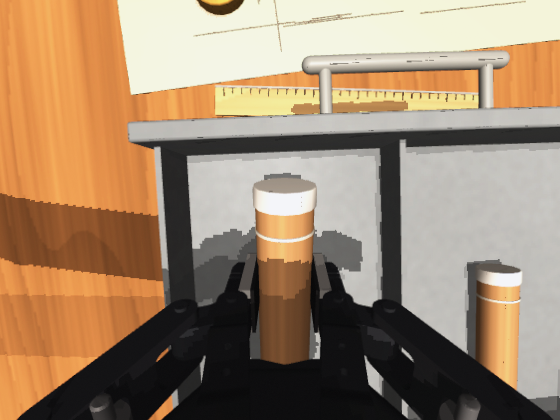

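The tube (cap at (285,195) in the wrist view, (657,390) in the scene crop) has risen with the gripper; the short tube is undisturbed. I'll check the slope before drawing it out.

Run:
```python
from h import *
np.set_printoptions(precision=4,suppress=True)
P=np.load("wrist.npy");q=P[225:350,270:300].reshape(-1,3);q=q[~np.isnan(q[:,0])]
q=q[q[:,2]>.16]
b=[]
for a in np.arange(q[:,1].min(),q[:,1].max(),.004):
    k=q[abs(q[:,1]-a)<.003]
    b.append((a,np.median(k[:,0]),np.percentile(k[:,2],90)))
b=np.array(b);print(b[::3]);print("slope deg",np.degrees(np.arctan(np.polyfit(b[:,1-1],b[:,2],1)[0])))
print("front cap",P[190:215,285])
S=np.load("scene.npy")
```

```text
[[-0.017   0.4928  0.1944]
 [-0.005   0.4915  0.1976]
 [ 0.007   0.4923  0.2011]
 [ 0.019   0.4935  0.2043]
 [ 0.031   0.4944  0.2077]
 [ 0.043   0.4955  0.2112]]
slope deg 15.42656500291246
front cap [[0.4976 0.0663 0.2128]
 [0.4975 0.0659 0.2135]
 [0.4975 0.0655 0.2147]
 [0.4974 0.0651 0.2173]
 [0.4974 0.0647 0.2171]
 [0.4974 0.0643 0.217 ]
 [0.4973 0.0639 0.2183]
 [0.4973 0.0634 0.2172]
 [0.4973 0.063  0.2161]
 [0.4972 0.0626 0.2163]
 [0.4972 0.0622 0.217 ]
 [0.4972 0.0618 0.2167]
 [0.4971 0.0614 0.2173]
 [0.4971 0.061  0.2171]
 [0.4971 0.0605 0.2161]
 [0.497  0.06   0.2156]
 [0.497  0.0596 0.2158]
 [0.497  0.0592 0.215 ]
 [0.4969 0.0588 0.216 ]
 [0.4969 0.0584 0.2163]
 [0.4969 0.0579 0.2155]
 [0.4968 0.0575 0.2156]
 [0.4968 0.0571 0.2152]
 [0.4968 0.0566 0.2151]
 [0.4967 0.0562 0.2147]]
```

Request:
servo_tool:
  commands:
    - [[1, 0, 0], [0, 0, 0]]
    - [[2.5, 0, 0], [0, 0, 0]]
    - [[4, 0, 0], [0, 0, 0]]
    - [[5.5, 0, 0], [0, 0, 0]]
    - [[7, 0, 0], [0, 0, 0]]
    - [[8.5, 0, 0], [0, 0, 0]]
    - [[10, 0, 0], [0, 0, 0]]
    - [[11.5, 0, 0], [0, 0, 0]]
    - [[13, 0, 0], [0, 0, 0]]
    - [[14.5, 0, 0], [0, 0, 0]]
    - [[15.5, 0, 0], [0, 0, 0]]
    - [[15.5, 0, 0], [0, 0, 0]]

```text
clock: 12.78
eef_pos: [0.507, 0.1736, 0.2196]
tool_rot: [0.728, 0.673, 0.096, -0.088]
wrist_force: [0.4, -0.7, -1.0]
gripper_width: 0.0261
grip_force: 59.0
```

Request:
servo_tool:
  commands:
    - [[0.6, 0, -1], [0, 0, 0]]
    - [[1.2, 0, -2.5], [0, 0, 0]]
    - [[2, 0, -4.5], [0, 0, 0]]
    - [[2.8, 0, -6.5], [0, 0, 0]]
    - [[3.6, 0, -8.5], [0, 0, 0]]
    - [[4.4, 0, -10.5], [0, 0, 0]]
    - [[5.2, 0, -12.5], [0, 0, 0]]
    - [[5.6, 0, -13.5], [0, 0, 0]]
    - [[5.6, 0, -13.5], [0, 0, 0]]
    - [[5.6, 0, -13.5], [0, 0, 0]]
    - [[5.6, 0, -13.5], [0, 0, 0]]
    - [[5.6, 0, -13.5], [0, 0, 0]]

```text
clock: 14.28
eef_pos: [0.5082, 0.1914, 0.3635]
tool_rot: [0.729, 0.672, 0.095, -0.089]
wrist_force: [-0.2, 0.2, -0.7]
gripper_width: 0.0264
grip_force: 59.0
```

Run:
```python
from h import *
np.set_printoptions(precision=4,suppress=True)
st=readout.observe();print(st["joint_vel"],st["eef_pos"])
a=imaging.snapshot("scene");b=imaging.snapshot("top");P=cloud(a)
cv2.imwrite("pics/end.png",np.hstack([cv2.resize(a["image"][40:330,80:400],(400,362)),cv2.resize(b["image"][110:330,190:500],(400,284+78))])[...,::-1])
```

```text
[-0.0001 -0.0007 -0.001  -0.0061  0.0013 -0.0007  0.0023] [0.5082 0.1914 0.3635]
```

View pics/end.png

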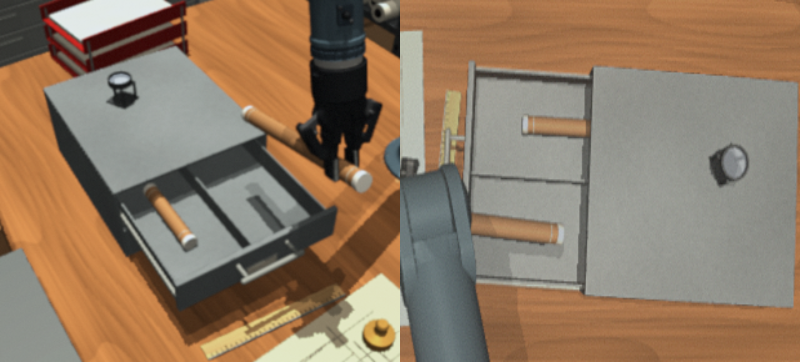

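The long tube hangs free in the gripper, with its rear cap at (250,112) in the left view and (560,233) in the right. The drawer is open, and the short tube and loupe are in place.

Request:
servo_tool:
  commands:
    - [[0, 0, 0], [0, 0, 0]]
    - [[0, 0, 0], [0, 0, 0]]
    - [[0, 0, 0], [0, 0, 0]]
    - [[0, 0, 0], [0, 0, 0]]

```text
clock: 14.88
eef_pos: [0.5085, 0.1916, 0.3643]
tool_rot: [0.729, 0.672, 0.096, -0.088]
wrist_force: [-0.0, 0.4, -1.3]
gripper_width: 0.0264
grip_force: 59.0
```

```bash
python3 -c "
from plant import sign_off; print(sign_off())"
```

```text
the job is handed in; nothing more can be done
None
```

The job is handed in at about 15 s: the drawer is open to its stop with the short tube still inside, and the gripper holds the long tube still in the air, all of it above the cabinet's top; no verdict came back.

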